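# Slide the slate basking tile out over the wash-tub end of the ledge

## Task

The slate tile lies flat on the timber ledge, and the keeper wants to take it by its edge to put it in the wash tub. Push it along the ledge with the fingertips, without picking it up, until about 4 cm of it sticks out past the end of the ledge where the wash tub stands, and leave it lying there flat, square to the ledge and not hanging over the ledge's long sides. Leave everything else where it stands, and take the hand away.

Things in the scene. Friction and masses are not known exactly. Their poses are not given: they have to be found in the camera images.
- ledge: low shelf of two pale pine planks on two timber blocks, fixed to the bench. 240 mm deep (its x axis), 440 mm long (its y axis), flat top 120 mm above the bench; both ends are open. Origin at the centre of its footprint, at bench height: the ends of the ledge are at y = +220 and -220 mm in its frame, the long sides at x = +120 and -120 mm. The ends of the planks stand out 42 mm past the blocks. It stands turned by up to about 11 degrees
- tile: dark grey slate tile, flat rectangle 100 mm (its x axis) by 150 mm (its y axis), 8 mm thick, about 0.3 kg, loose, lying on the ledge with its long way roughly along the ledge (up to about 14 degrees askew). It slides with friction on the wood, a push of about 2 to 4 N. Origin at the centre of its underside. It would tip off if more than 75 mm stuck out
- tile_left (a point): midpoint of the tile's short edge at its +y end (75 mm from its middle), half-way up its thickness
- tile_right (a point): midpoint of the tile's short edge at its -y end (75 mm from its middle), half-way up its thickness
- tub: the wash tub: open white plastic tub, 220 by 160 mm, 90 mm high, loose on the bench just beyond one end of the ledge, either its left (+y) or its right (-y) end. Origin at the centre of its underside. Not to be moved
- dish: round brown earthenware water bowl, 140 mm across, 45 mm high, loose on the bench just beyond the other end of the ledge. Origin at the centre of its underside. Not to be moved
- jar: small white supplement jar with lid, 48 mm across, 55 mm high, loose, standing on the ledge near its far (+x) long side, beside the tile. Origin at the centre of its underside. Not to be moved

How it is judged:
By the outcome, as a careful person would: the job done as asked, in the order asked, and still so for the second after the job is handed in, with the robot touching nothing.
It also fails if it takes over 48 s, if anything falls off the work surface, if the arm or the gripper's body presses on something with over 40 N, if the wrist force passes 120 N, or if a joint passes its speed limit or range.

## Robot

A 6-joint arm with a two-finger parallel gripper is mounted at the origin on the work surface. World frame = base frame: x ahead of the robot, y to its left, z up, the work surface at z = 0. Lengths are in m, angles in rad, forces in N, time in s.
With the tool pointing down it reaches from about 0.35 to 0.775 m from the base axis. Payload 5.5 kg.
Tool frame: the origin (TCP) lies midway between the tips of the shut fingers; the grasp point (between the pads) lies 19 mm behind it; z points along the fingers, y is the direction in which the jaws open and shut (so a half turn about z gives the same grasp; the last joint's range is limited). The gripper opens to 85 mm and grips with 20 to 120 N. Pads are 22 mm wide; open, the fingers measure 114 mm over their backs; the gripper's body (76 mm by 85 mm) begins 54 mm behind the grasp point. The pads swing forward as they close: fully open they stand 13 mm farther back than shut.
Start: joints at [0.964, 0.313, 0.046, 1.304, 0, 1.431], TCP at [0.259, 0.514, 0.231] pointing down, gripper open.
Joint ranges: [-2.76, 2.76], [-0.86, 1.69], [-1.03, 1.26], [-2.2, 2.34], [-1.47, 1.5], [-3.14, 3.14]. Speed limits (rad/s): [2.57, 2.57, 3.14, 3.14, 3.14, 3.14].

## Interface

Orientations are given as a 3x3 rotation matrix whose columns are the frame's x, y, z axes.
In Python, from workcell import get_obs, camera, job_done gives the robot as it stands.
- The arm moves only by the tool drive_tool, never from a script. Its argument "commands" is a list of rows, each an object of numbers: "jaw": the opening, from -1 (shut) to 1 (fully open); "x", "y", "z": the shift along the world's x, y, z in m; "wx", "wy", "wz": the turn, a rotation vector about the world's x, y, z in rad. In form: [{"jaw": .., "x": .., "y": .., "z": .., "wx": .., "wy": .., "wz": ..}, ...]. A call has exactly 8 rows; each row shifts and turns the commanded pose from where the row before left it; what a row does not reach is not made up. A row lasts 1/8 s, in which the tool goes at most 62.5 mm and 10.7 degrees, less where a joint would pass 70% of its speed; a pose out of reach is approached as far as the arm can. A call with a gripper value outside its range is refused whole. The fingers move at their own pace and stop on an object; the grip force is fixed at half the most. Time passes only in rows, so rows that do not move let the fingers close, or fill a call up. It gives the time, the measured TCP pose, the force and the opening at its end, in the units of the state.
- get_obs(): the state, without advancing time (a new reading comes with each control period).
- camera(name): name is "side" or "top"; returns a dict with "img" (420x560x3 uint8, red, green, blue), "range_z" (420x560 float32, m along the optical axis (not along the pixel's ray), 0 where there is no reading), "vertical_fov" (degrees; the focal length in pixels is half the picture's height over the tangent of half this angle, whatever the lens; pixels are square), "cx", "cy" (the principal point, pixels), "eye" and "orientation" of the camera in the world. Camera axes: x right, y up, looking along -z (the intrinsics and any distortion apply to the point x, -y, -z); pixel columns grow to the right and rows downward; lengths in m; the calibration is good to about 2 mm. A picture is of the moment at which its call begins.
- job_done(): hands the job in, once; it reports no verdict.
The state is a dict: "t": time; "qpos": joint angles; "joint_vel": joint speeds; "joint_torque": joint torques, N m; "position": TCP position; "eef_rot": TCP orientation; "force": force on the tool from outside, world axes, zero at the start; "moment": the same for the moment, N m; "width": finger opening in m.
Only numpy, scipy, OpenCV 4.12 (cv2) and the standard library are available. Lean on these libraries where they do the work, as an engineer would, in place of code of your own. Each camera call takes 0.05 s, during which the arm holds its last target. There are 200 camera calls.

## Working session

There is one attempt and no reset: what is moved stays moved. The work goes in short steps, Python scripts to look and compute and a tool call to move; the robot and the scene stay as the last step left them, time stands still between calls to the robot, and variables do not carry over. Pictures are saved under pics/ and viewed, about 8 in all and at most 12, crops included, and the job is handed in when it is done.

Besides the shell and the picture viewer there is one more tool, called as name(argument=value, ...), one argument or row to a line, values as JSON. drive_tool: Moves the arm, as the interface text tells. Its arguments: {"type":"object","properties":{"commands":{"type":"array"}},"required":["commands"]}

```bash
mkdir -p pics; cat > h.py <<'E'
import numpy as np, cv2
from workcell import get_obs, camera, job_done
def cloud(c):
    h,w=c["range_z"].shape; f=h/2/np.tan(np.radians(c["vertical_fov"])/2)
    v,u=np.mgrid[:h,:w]; z=c["range_z"]
    P=np.stack([(u-c["cx"])/f*z,-(v-c["cy"])/f*z,-z],-1)
    W=P@np.array(c["orientation"]).T+np.array(c["eye"]); W[z==0]=np.nan
    return W
E
python3 - <<'E'
from h import *
for n in("top","side"):
    c=camera(n); cv2.imwrite(f"pics/{n}0.png",c["img"][:,:,::-1]); np.save(n+"0.npy",cloud(c))
    print(n,{k:c[k] for k in c if k not in("img","range_z")})
print(get_obs())
E
```

```text
top {'vertical_fov': 50.376157094400945, 'cx': 282.3510596625359, 'cy': 204.8266932435479, 'eye': array([0.41008601, 0.02748036, 1.18517039]), 'orientation': array([[ 0.02285869,  0.98729302, -0.15725768],
       [-0.99956445,  0.02550695,  0.01484252],
       [ 0.01866508,  0.15684991,  0.98744606]])}
side {'vertical_fov': 42.10128248003476, 'cx': 277.0745334955419, 'cy': 215.8219979178405, 'eye': array([ 0.01893097, -0.71475679,  0.92358486]), 'orientation': array([[ 0.78558337,  0.41148429, -0.46210329],
       [-0.61870224,  0.51255321, -0.5953963 ],
       [-0.0081437 ,  0.75363777,  0.65723952]])}
{'t': 0.1, 'qpos': array([ 9.64390827e-01,  3.13954871e-01,  4.51259945e-02,  1.30357134e+00,
       -4.00465217e-06,  1.43120915e+00]), 'joint_vel': array([-0.00034149, -0.00016102,  0.00142333, -0.00010403, -0.00015693,
        0.00058226]), 'joint_torque': array([ 4.34792542e-03, -4.81724703e+01,  2.99243814e+01,  1.27177220e-02,
       -1.73759571e-05,  1.10943625e-05]), 'position': array([0.25853491, 0.51312234, 0.23049485]), 'eef_rot': array([[-8.93004612e-01,  4.50046590e-01, -9.10793799e-04],
       [ 4.50047458e-01,  8.93003663e-01, -1.32020088e-03],
       [ 2.19190295e-04, -1.58884591e-03, -9.99998714e-01]]), 'force': array([ 0.31478424,  0.02423673, -0.59425899]), 'moment': array([-0.02630431,  0.02710318, -0.0132157 ]), 'width': 0.08517304198247974}
```

View pics/top0.png

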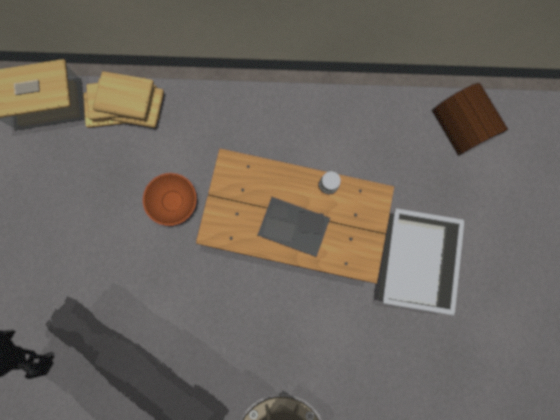

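View pics/side0.png

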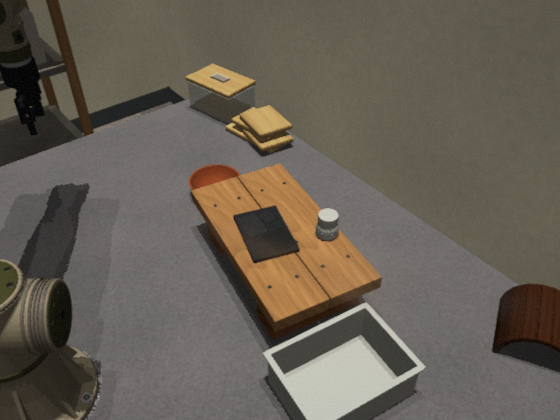

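The top view shows the ledge with corners at about (220,151), (394,186), (378,282) and (198,243). The tile's corners are about (272,198), (329,216), (319,255) and (259,235), and the jar is at (331,180). The tub stands at the right (-y) end and the dish at the left.

```bash
cat >> h.py <<'E'
def rect(p):
    p=p[np.all(np.isfinite(p),1)]; r=cv2.minAreaRect((p*1000).astype(np.float32)); return r
def measure(n,c=None):
    c=c or camera(n); W=cloud(c); im=c["img"].astype(int)
    x,y,z=W[...,0],W[...,1],W[...,2]
    near=(x>.3)&(x<.85)&(abs(y)<.4)
    top=near&(z>.105)&(z<.14)
    lab=cv2.connectedComponentsWithStats(top.astype(np.uint8))
    k=1+np.argmax(lab[2][1:,4]); L=lab[1]==k
    dark=near&(z>.09)&(z<.15)&(im.max(2)<85)&(abs(im[...,0]-im[...,2])<25)
    lt=cv2.connectedComponentsWithStats(dark.astype(np.uint8)); T=lt[1]==1+np.argmax(lt[2][1:,4])
    out={}
    for nm,m in(("ledge",L),("tile",T)):
        r=rect(W[m][:,:2]); out[nm]=(cv2.boxPoints(r)/1000,np.median(W[m][:,2]))
        a=r[2]; print(n,nm,m.sum(),"ctr",np.round(r[0],1),"size",np.round(r[1],1),"ang",round(a,2),"z",np.nanmedian(W[m][:,2]).round(4)); 
        print(np.round(cv2.boxPoints(r)).tolist())
    J=near&(z>.155)&(z<.2); p=W[J]; 
    if len(p): print("jar",J.sum(),np.round(p.mean(0),4),"min",p.min(0).round(3),"max",p.max(0).round(3))
    return c,L,T
E
python3 - <<'E'
from h import *
for n in("top","side"):
    c,L,T=measure(n); o=c["img"][:,:,::-1].copy(); o[T]=(0,0,255); o[L&~T]=o[L&~T]//2+(0,100,0); cv2.imwrite(f"pics/m{n}.png",o)
a=cv2.imread("pics/mtop.png")[130:330,130:480]; b=cv2.imread("pics/mside.png")[140:390,150:450]
cv2.imwrite("pics/m.png",np.hstack([cv2.resize(a,(440,251)),cv2.resize(b,(300,251))]))
W=np.load("top0.npy")
for uv in[(220,151),(394,186),(378,282),(198,243),(272,198),(329,216),(319,255),(259,235)]:print(uv,W[uv[1]-2:uv[1]+3,uv[0]-2:uv[0]+3].reshape(-1,3).round(3)[[0,4,12,20,24]].tolist())
E
```

```text
top ledge 17550 ctr [559.6 -22.2] size [440.6 240.9] ang 78.96 z 0.12
[[399.0, -215.0], [636.0, -261.0], [720.0, 171.0], [484.0, 217.0]]
top tile 1028 ctr [544.2 -21.1] size [142.2  63.5] ang 69.98 z 0.1277
[[490.0, -77.0], [550.0, -99.0], [598.0, 35.0], [539.0, 57.0]]
jar 278 [ 0.6319 -0.0985  0.1741] min [ 0.612 -0.12   0.161] max [ 0.654 -0.078  0.179]
side ledge 15891 ctr [558.3 -22.3] size [445.3 242. ] ang 79.03 z 0.12
[[397.0, -218.0], [635.0, -264.0], [719.0, 173.0], [482.0, 219.0]]
side tile 2238 ctr [527.6 -16.8] size [155.  100.5] ang 71.49 z 0.1278
[[455.0, -74.0], [551.0, -106.0], [600.0, 41.0], [505.0, 73.0]]
jar 341 [ 0.6282 -0.1032  0.1712] min [ 0.609 -0.122  0.155] max [ 0.654 -0.077  0.179]
(220, 151) [[0.75, 0.19, -0.003], [0.716, 0.163, 0.117], [0.71, 0.168, 0.119], [0.705, 0.173, 0.118], [0.705, 0.163, 0.118]]
(394, 186) [[0.663, -0.287, 0.003], [0.664, -0.298, 0.002], [0.658, -0.292, 0.002], [0.629, -0.256, 0.117], [0.652, -0.296, 0.007]]
(378, 282) [[0.406, -0.214, 0.119], [0.405, -0.251, 0.001], [0.4, -0.246, -0.0], [0.395, -0.241, 0.0], [0.395, -0.25, 0.005]]
(198, 243) [[0.488, 0.215, 0.116], [0.488, 0.206, 0.117], [0.483, 0.209, 0.121], [0.486, 0.236, -0.002], [0.486, 0.225, -0.004]]
(272, 198) [[0.6, 0.042, 0.121], [0.601, 0.032, 0.121], [0.595, 0.037, 0.126], [0.589, 0.041, 0.128], [0.59, 0.032, 0.129]]
(329, 216) [[0.56, -0.096, 0.123], [0.56, -0.106, 0.12], [0.555, -0.102, 0.12], [0.55, -0.096, 0.126], [0.551, -0.107, 0.118]]
(319, 255) [[0.465, -0.073, 0.128], [0.466, -0.083, 0.12], [0.461, -0.079, 0.117], [0.456, -0.074, 0.12], [0.457, -0.083, 0.118]]
(259, 235) [[0.51, 0.071, 0.119], [0.51, 0.061, 0.127], [0.505, 0.065, 0.129], [0.501, 0.07, 0.118], [nan, nan, nan]]
```

View pics/m.png

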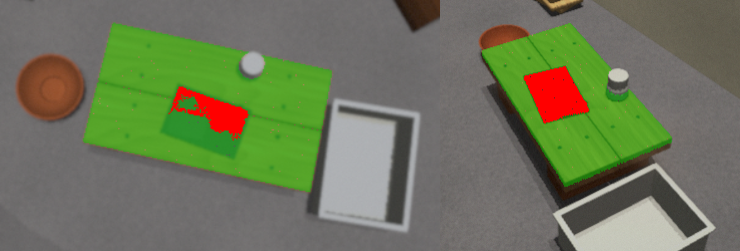

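drive_tool(
  commands=[
    {"jaw":0.2,"x":0.018,"y":-0.026,"z":0,"wx":0,"wy":0,"wz":-0.081},
    {"jaw":0.2,"x":0.018,"y":-0.026,"z":0,"wx":0,"wy":0,"wz":-0.081},
    {"jaw":0.2,"x":0.018,"y":-0.026,"z":0,"wx":0,"wy":0,"wz":-0.081},
    {"jaw":0.2,"x":0.018,"y":-0.026,"z":0,"wx":0,"wy":0,"wz":-0.081},
    {"jaw":0.2,"x":0.018,"y":-0.026,"z":0,"wx":0,"wy":0,"wz":-0.081},
    {"jaw":0.2,"x":0.018,"y":-0.026,"z":0,"wx":0,"wy":0,"wz":-0.081},
    {"jaw":0.2,"x":0.018,"y":-0.026,"z":0,"wx":0,"wy":0,"wz":-0.081},
    {"jaw":0.2,"x":0.018,"y":-0.026,"z":0,"wx":0,"wy":0,"wz":-0.081},
  ],
)

```text
t: 1.2
position: [0.4032, 0.3046, 0.2312]
eef_rot: [[-0.438, 0.899, -0.0], [0.899, 0.438, -0.0], [-0.0, -0.0, -1.0]]
force: [0.7, 0.2, -0.1]
width: 0.0517
```

drive_tool(
  commands=[
    {"jaw":0.2,"x":0.019,"y":-0.026,"z":0,"wx":0,"wy":0,"wz":-0.081},
    {"jaw":0.2,"x":0.019,"y":-0.026,"z":0,"wx":0,"wy":0,"wz":-0.081},
    {"jaw":0.2,"x":0.019,"y":-0.026,"z":0,"wx":0,"wy":0,"wz":-0.081},
    {"jaw":0.2,"x":0.019,"y":-0.026,"z":0,"wx":0,"wy":0,"wz":-0.081},
    {"jaw":0.2,"x":0.019,"y":-0.026,"z":0,"wx":0,"wy":0,"wz":-0.081},
    {"jaw":0.2,"x":0.019,"y":-0.026,"z":0,"wx":0,"wy":0,"wz":-0.081},
    {"jaw":0.2,"x":0.019,"y":-0.026,"z":0,"wx":0,"wy":0,"wz":-0.081},
    {"jaw":0.2,"x":0,"y":0,"z":0,"wx":0,"wy":0,"wz":-0.081},
  ],
)

```text
t: 2.2
position: [0.537, 0.1216, 0.2308]
eef_rot: [[0.196, 0.981, -0.0], [0.981, -0.196, -0.0], [-0.0, 0.0, -1.0]]
force: [0.3, 0.7, 0.4]
width: 0.0515
```

drive_tool(
  commands=[
    {"jaw":0.2,"x":0.017,"y":-0.015,"z":0,"wx":0,"wy":0,"wz":0.005},
    {"jaw":0.2,"x":0,"y":0,"z":-0.03,"wx":0,"wy":0,"wz":0},
    {"jaw":0.2,"x":0,"y":0,"z":-0.03,"wx":0,"wy":0,"wz":0},
    {"jaw":0.2,"x":0,"y":0,"z":-0.02,"wx":0,"wy":0,"wz":0},
    {"jaw":0.2,"x":0,"y":0,"z":-0.013,"wx":0,"wy":0,"wz":0},
    {"jaw":0.2,"x":0,"y":0,"z":-0.008,"wx":0,"wy":0,"wz":0},
    {"jaw":0.2,"x":0,"y":0,"z":0,"wx":0,"wy":0,"wz":0},
    {"jaw":0.2,"x":0,"y":0,"z":0,"wx":0,"wy":0,"wz":0},
  ],
)

```text
t: 3.2
position: [0.5534, 0.1086, 0.1311]
eef_rot: [[0.186, 0.983, 0.002], [0.983, -0.186, 0.0], [0.0, 0.001, -1.0]]
force: [-0.0, 0.2, 0.2]
width: 0.051
```

```bash
python3 - <<'E'
from h import *
ims=[]
for n,(r,s) in dict(top=(slice(130,290),slice(180,400)),side=(slice(110,310),slice(170,400))).items():
    c=camera(n); W=cloud(c); ims.append(cv2.resize(c["img"][r,s,::-1],(400,350),interpolation=cv2.INTER_CUBIC))
cv2.imwrite("pics/pre.png",np.hstack(ims)); print(get_obs()["force"],get_obs()["position"])
E
```

```text
[ 0.73919572 -0.59199492 -1.09448205] [0.55338373 0.10855683 0.13118255]
```

View pics/pre.png

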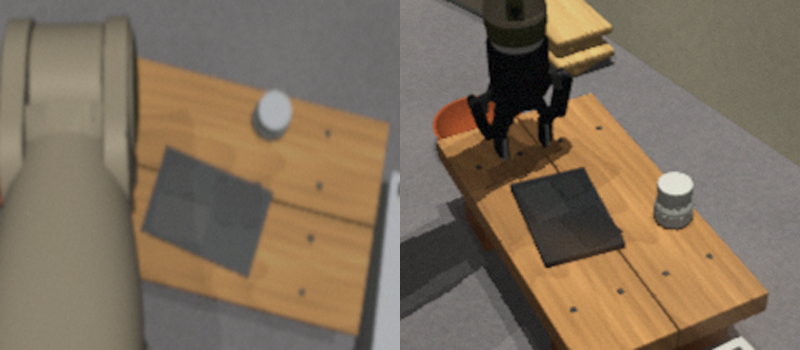

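The crop shows the two fingertips behind the tile's dish-side short edge, clear of both the tile and the jar. Next I'll feel for the plank.

drive_tool(
  commands=[
    {"jaw":0.2,"z":-0.002,"x":0,"y":0,"wx":0,"wy":0,"wz":0},
    {"jaw":0.2,"x":0,"y":0,"z":-0.002,"wx":0,"wy":0,"wz":0},
    {"jaw":0.2,"x":0,"y":0,"z":-0.002,"wx":0,"wy":0,"wz":0},
    {"jaw":0.2,"x":0,"y":0,"z":-0.001,"wx":0,"wy":0,"wz":0},
    {"jaw":0.2,"x":0,"y":0,"z":-0.001,"wx":0,"wy":0,"wz":0},
    {"jaw":0.2,"x":0,"y":0,"z":-0.001,"wx":0,"wy":0,"wz":0},
    {"jaw":0.2,"x":0,"y":0,"z":0,"wx":0,"wy":0,"wz":0},
    {"jaw":0.2,"x":0,"y":0,"z":0,"wx":0,"wy":0,"wz":0},
  ],
)

```text
t: 4.3
position: [0.5528, 0.1085, 0.1214]
eef_rot: [[0.186, 0.983, 0.0], [0.983, -0.186, -0.0], [0.0, 0.0, -1.0]]
force: [-0.3, 0.8, -0.3]
width: 0.0518
```

drive_tool(
  commands=[
    {"jaw":0.2,"z":-0.001,"x":0,"y":0,"wx":0,"wy":0,"wz":0},
    {"jaw":0.2,"x":0,"y":0,"z":-0.001,"wx":0,"wy":0,"wz":0},
    {"jaw":0.2,"x":0,"y":0,"z":-0.001,"wx":0,"wy":0,"wz":0},
    {"jaw":0.2,"x":0,"y":0,"z":0,"wx":0,"wy":0,"wz":0},
    {"jaw":0.2,"x":0,"y":0,"z":0,"wx":0,"wy":0,"wz":0},
    {"jaw":0.2,"x":0,"y":0,"z":0,"wx":0,"wy":0,"wz":0},
    {"jaw":0.2,"x":0,"y":0,"z":0,"wx":0,"wy":0,"wz":0},
    {"jaw":0.2,"x":0,"y":0,"z":0,"wx":0,"wy":0,"wz":0},
  ],
)

```text
t: 5.3
position: [0.5528, 0.1085, 0.1184]
eef_rot: [[0.186, 0.983, 0.0], [0.983, -0.186, -0.0], [-0.0, 0.0, -1.0]]
force: [0.5, 0.8, 0.4]
width: 0.0514
```

drive_tool(
  commands=[
    {"jaw":0.2,"z":-0.001,"x":0,"y":0,"wx":0,"wy":0,"wz":0},
    {"jaw":0.2,"x":0,"y":0,"z":0,"wx":0,"wy":0,"wz":0},
    {"jaw":0.2,"x":0,"y":0,"z":-0.001,"wx":0,"wy":0,"wz":0},
    {"jaw":0.2,"x":0,"y":0,"z":0,"wx":0,"wy":0,"wz":0},
    {"jaw":0.2,"x":0,"y":0,"z":-0.001,"wx":0,"wy":0,"wz":0},
    {"jaw":0.2,"x":0,"y":0,"z":0,"wx":0,"wy":0,"wz":0},
    {"jaw":0.2,"x":0,"y":0,"z":0,"wx":0,"wy":0,"wz":0},
    {"jaw":0.2,"x":0,"y":0,"z":0,"wx":0,"wy":0,"wz":0},
  ],
)

```text
t: 6.3
position: [0.5529, 0.1085, 0.1168]
eef_rot: [[0.186, 0.983, 0.001], [0.983, -0.186, -0.0], [0.0, 0.001, -1.0]]
force: [-4.1, -0.3, 11.7]
width: 0.0511
```

drive_tool(
  commands=[
    {"jaw":0.2,"x":0,"y":0,"z":0.002,"wx":0,"wy":0,"wz":-0.005},
    {"jaw":0.2,"x":0,"y":0,"z":0.002,"wx":0,"wy":0,"wz":0},
    {"jaw":0.2,"x":-0.00135,"y":-0.00695,"z":0,"wx":0,"wy":0,"wz":0},
    {"jaw":0.2,"x":-0.00135,"y":-0.00695,"z":0,"wx":0,"wy":0,"wz":0},
    {"jaw":0.2,"x":-0.00135,"y":-0.00695,"z":0,"wx":0,"wy":0,"wz":0},
    {"jaw":0.2,"x":-0.00135,"y":-0.00695,"z":0,"wx":0,"wy":0,"wz":0},
    {"jaw":0.2,"x":-0.00135,"y":-0.00695,"z":0,"wx":0,"wy":0,"wz":0},
    {"jaw":0.2,"x":-0.00135,"y":-0.00695,"z":0,"wx":0,"wy":0,"wz":0},
  ],
)

```text
t: 7.3
position: [0.5445, 0.0667, 0.1193]
eef_rot: [[0.191, 0.982, 0.0], [0.982, -0.191, 0.001], [0.001, -0.0, -1.0]]
force: [0.6, 1.6, 0.5]
width: 0.0512
```

drive_tool(
  commands=[
    {"jaw":0.2,"x":-0.00135,"y":-0.00695,"z":0,"wx":0,"wy":0,"wz":0},
    {"jaw":0.2,"x":-0.00135,"y":-0.00695,"z":0,"wx":0,"wy":0,"wz":0},
    {"jaw":0.2,"x":-0.00135,"y":-0.00695,"z":0,"wx":0,"wy":0,"wz":0},
    {"jaw":0.2,"x":-0.00135,"y":-0.00695,"z":0,"wx":0,"wy":0,"wz":0},
    {"jaw":0.2,"x":-0.00135,"y":-0.00695,"z":0,"wx":0,"wy":0,"wz":0},
    {"jaw":0.2,"x":-0.00135,"y":-0.00695,"z":0,"wx":0,"wy":0,"wz":0},
    {"jaw":0.2,"x":-0.00135,"y":-0.00695,"z":0,"wx":0,"wy":0,"wz":0},
    {"jaw":0.2,"x":-0.00135,"y":-0.00695,"z":0,"wx":0,"wy":0,"wz":0},
  ],
)

```text
t: 8.3
position: [0.5338, 0.0107, 0.1193]
eef_rot: [[0.191, 0.982, 0.0], [0.982, -0.191, -0.0], [-0.0, 0.0, -1.0]]
force: [0.2, 1.0, -0.7]
width: 0.0512
```

```bash
python3 - <<'E'
from h import *
ims=[]
for n,(r,s) in dict(top=(slice(130,290),slice(180,400)),side=(slice(110,310),slice(170,400))).items():
    c,_,_=measure(n); ims.append(cv2.resize(c["img"][r,s,::-1],(400,350),interpolation=cv2.INTER_CUBIC))
cv2.imwrite("pics/mid.png",np.hstack(ims)); print(get_obs()["force"],get_obs()["position"])
E
```

```text
top ledge 6304 ctr [ 532.8 -158.3] size [164.2 240.5] ang 79.07 z 0.1203
[[399.0, -216.0], [635.0, -262.0], [666.0, -101.0], [430.0, -55.0]]
top tile 1090 ctr [ 520.1 -111.1] size [75.1 95.9] ang 80.05 z 0.1276
[[466.0, -140.0], [561.0, -156.0], [574.0, -82.0], [479.0, -66.0]]
jar 223 [ 0.6318 -0.1024  0.1742] min [ 0.611 -0.121  0.163] max [ 0.654 -0.087  0.179]
side ledge 13694 ctr [558.5 -22. ] size [447.3 242.7] ang 79.05 z 0.1201
[[397.0, -219.0], [635.0, -265.0], [720.0, 174.0], [482.0, 221.0]]
side tile 2616 ctr [530.4 -50.9] size [206.2 100.3] ang 79.66 z 0.1279
[[463.0, -143.0], [561.0, -161.0], [598.0, 42.0], [500.0, 60.0]]
jar 905 [ 0.5678 -0.0368  0.1777] min [ 0.471 -0.122  0.155] max [0.654 0.037 0.2  ]
[-0.08963333  0.37082752  0.47999364] [0.53380202 0.0102219  0.11938742]
```

View pics/mid.png

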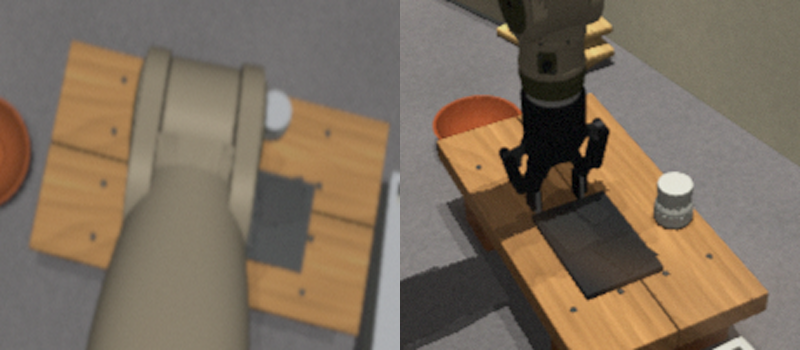

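The tile now lies square to the ledge, within 1°, and follows the fingers. The jar is well clear. About 126 mm remain.

drive_tool(
  commands=[
    {"jaw":0.2,"x":-0.00135,"y":-0.00695,"z":0,"wx":0,"wy":0,"wz":0},
    {"jaw":0.2,"x":-0.00135,"y":-0.00695,"z":0,"wx":0,"wy":0,"wz":0},
    {"jaw":0.2,"x":-0.00135,"y":-0.00695,"z":0,"wx":0,"wy":0,"wz":0},
    {"jaw":0.2,"x":-0.00135,"y":-0.00695,"z":0,"wx":0,"wy":0,"wz":0},
    {"jaw":0.2,"x":-0.00135,"y":-0.00695,"z":0,"wx":0,"wy":0,"wz":0},
    {"jaw":0.2,"x":-0.00135,"y":-0.00695,"z":0,"wx":0,"wy":0,"wz":0},
    {"jaw":0.2,"x":-0.00135,"y":-0.00695,"z":0,"wx":0,"wy":0,"wz":0},
    {"jaw":0.2,"x":-0.00135,"y":-0.00695,"z":0,"wx":0,"wy":0,"wz":0},
  ],
)

```text
t: 9.4
position: [0.523, -0.0448, 0.1193]
eef_rot: [[0.191, 0.982, 0.0], [0.982, -0.191, 0.0], [0.0, 0.0, -1.0]]
force: [1.0, 2.1, 0.8]
width: 0.0508
```

drive_tool(
  commands=[
    {"jaw":0.2,"x":-0.00135,"y":-0.00695,"z":0,"wx":0,"wy":0,"wz":0},
    {"jaw":0.2,"x":-0.00135,"y":-0.00695,"z":0,"wx":0,"wy":0,"wz":0},
    {"jaw":0.2,"x":-0.00135,"y":-0.00695,"z":0,"wx":0,"wy":0,"wz":0},
    {"jaw":0.2,"x":-0.00135,"y":-0.00695,"z":0,"wx":0,"wy":0,"wz":0},
    {"jaw":0.2,"x":-0.00135,"y":-0.00695,"z":0,"wx":0,"wy":0,"wz":0},
    {"jaw":0.2,"x":-0.00135,"y":-0.00695,"z":0,"wx":0,"wy":0,"wz":0},
    {"jaw":0.2,"x":-0.00135,"y":-0.00695,"z":0,"wx":0,"wy":0,"wz":0},
    {"jaw":0.2,"x":0,"y":0,"z":0,"wx":0,"wy":0,"wz":0},
  ],
)

```text
t: 10.4
position: [0.5134, -0.094, 0.1192]
eef_rot: [[0.192, 0.981, -0.0], [0.981, -0.192, -0.001], [-0.001, -0.0, -1.0]]
force: [-0.4, -0.1, -0.1]
width: 0.0509
```

```bash
cat > f.py <<'E'
from h import *
import sys
C=np.array([.559,-.022]); a=np.radians(-11.); ex=np.array([np.cos(a),np.sin(a)]); ey=np.array([-np.sin(a),np.cos(a)])
ims=[]
for n,(r,s) in dict(top=(slice(150,310),slice(270,490)),side=(slice(180,380),slice(220,450))).items():
    c=camera(n); W=cloud(c); L=np.stack([(W[...,:2]-C)@ex,(W[...,:2]-C)@ey],-1)*1000
    m=(W[...,2]>.1245)&(W[...,2]<.135)&(abs(L[...,0]+20)<70)&(L[...,1]<-130+0*L[...,1])&(L[...,1]>-300)
    m&=c["img"].max(2)<130
    m=cv2.morphologyEx(m.astype(np.uint8),cv2.MORPH_OPEN,np.ones((3,3)))>0
    q=L[m].astype(np.float32); print(n,m.sum(),"x",np.percentile(q[:,0],[.5,99.5]).round(1),"y min",np.percentile(q[:,1],[.5,99.5]).round(1),"rect",cv2.minAreaRect(q),"z",np.median(W[m][:,2]))
    # leading edge slope
    b=[(x,np.percentile(q[abs(q[:,0]-x)<6][:,1],1)) for x in range(-60,25,8) if (abs(q[:,0]-x)<6).sum()>15]; b=np.array(b); print("lead fit",np.polyfit(b[:,0],b[:,1],1), np.degrees(np.arctan(np.polyfit(b[:,0],b[:,1],1)[0])))
    e=L[(W[...,2]>.112)&(W[...,2]<.1235)&(abs(L[...,0])<110)&(abs(L[...,0]+20)>60)&(L[...,1]<-150)&(L[...,1]>-240)]; print("ledge end",np.percentile(e[:,1],.5))
    ims.append(cv2.resize(c["img"][r,s,::-1],(400,350),interpolation=cv2.INTER_CUBIC))
cv2.imwrite(sys.argv[1],np.hstack(ims)); o=get_obs(); print(o["force"],o["position"],o["t"],(o["position"][:2]-C)@ey)
E
python3 f.py pics/late.png
```

```text
top 27 x [-70.2 -59. ] y min [-240.2 -227.1] rect ((-64.86969757080078, -234.30844116210938), (9.497247695922852, 12.987926483154297), 12.483987808227539) z 0.12772913517743856
lead fit [   2.00188891 -120.11333466] 63.45657780463156f.py:12: RankWarning: Polyfit may be poorly conditioned
  b=[(x,np.percentile(q[abs(q[:,0]-x)<6][:,1],1)) for x in range(-60,25,8) if (abs(q[:,0]-x)<6).sum()>15]; b=np.array(b); print("lead fit",np.polyfit(b[:,0],b[:,1],1), np.degrees(np.arctan(np.polyfit(b[:,0],b[:,1],1)[0])))
f.py:12: RankWarning: Polyfit may be poorly conditioned
  b=[(x,np.percentile(q[abs(q[:,0]-x)<6][:,1],1)) for x in range(-60,25,8) if (abs(q[:,0]-x)<6).sum()>15]; b=np.array(b); print("lead fit",np.polyfit(b[:,0],b[:,1],1), np.degrees(np.arctan(np.polyfit(b[:,0],b[:,1],1)[0])))
Traceback (most recent call last):
  File "f.py", line 13, in <module>
    e=L[(W[...,2]>.112)&(W[...,2]<.1235)&(abs(L[...,0])<110)&(abs(L[...,0]+20)>60)&(L[...,1]<-150)&(L[...,1]>-240)]; print("ledge end",np.percentile(e[:,1],.5))
                                                                                                                                       ~~~~~~~~~~~~~^^^^^^^^^^^
IndexError: index -1 is out of bounds for axis 0 with size 0
```

```bash
sed -i 's/; print("ledge end",np.percentile(e\[:,1\],.5))/; print("ledge end",np.percentile(e[:,1],.5) if len(e) else None)/; s/len(b)//' f.py
python3 f.py pics/late.png 2>/dev/null
```

```text
top 62 x [-70.6 -32.7] y min [-240.7 -226. ] rect ((-52.40154266357422, -236.4728546142578), (14.301219940185547, 39.0057487487793), 74.7943344116211) z 0.12757946551665178
lead fit [ 1.72637939e-01 -2.30382645e+02] 9.794878457430482
ledge end None
side 2278 x [-71.6  28.1] y min [-242.  -131.1] rect ((-21.005565643310547, -186.6551055908203), (102.6769027709961, 113.39762878417969), 0.23948106169700623) z 0.127880443855118
lead fit [-1.42761230e-02 -2.41490448e+02] -0.8179060362353383
ledge end -221.37300788415777
[-0.17375779 -0.12796804  0.20138566] [ 0.51346872 -0.09337564  0.11916481] 10.55 -0.07875204825324517
```

View pics/late.png

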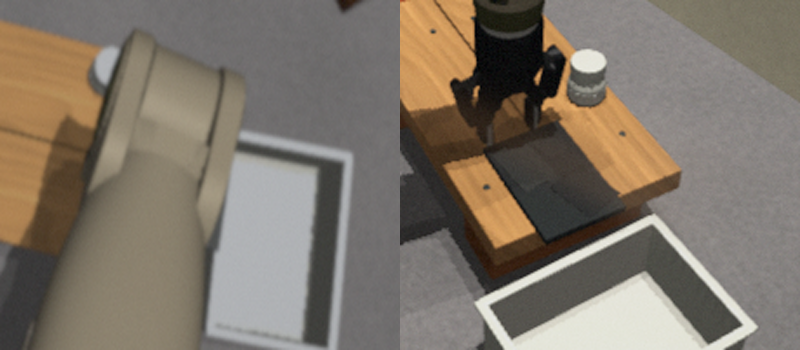

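The side crop shows the tile square on the ledge and sticking out about 20 mm, with the jar untouched. I'll push 19 mm more, then back off and lift.

drive_tool(
  commands=[
    {"jaw":0.2,"x":-0.001,"y":-0.005,"z":0,"wx":0,"wy":0,"wz":0},
    {"jaw":0.2,"x":-0.001,"y":-0.005,"z":0,"wx":0,"wy":0,"wz":0},
    {"jaw":0.2,"x":-0.001,"y":-0.005,"z":0,"wx":0,"wy":0,"wz":0},
    {"jaw":0.2,"x":-0.0007,"y":-0.0037,"z":0,"wx":0,"wy":0,"wz":0},
    {"jaw":0.2,"x":0,"y":0,"z":0,"wx":0,"wy":0,"wz":0},
    {"jaw":0.2,"x":0,"y":0,"z":0,"wx":0,"wy":0,"wz":0},
    {"jaw":0.2,"x":0.001,"y":0.005,"z":0,"wx":0,"wy":0,"wz":0},
    {"jaw":0.2,"x":0.002,"y":0.01,"z":0,"wx":0,"wy":0,"wz":0},
  ],
)

```text
t: 11.55
position: [0.5131, -0.0964, 0.1194]
eef_rot: [[0.191, 0.982, 0.0], [0.982, -0.191, -0.0], [-0.0, 0.0, -1.0]]
force: [0.2, 0.3, 0.2]
width: 0.0514
```

drive_tool(
  commands=[
    {"jaw":0.2,"x":0.002,"y":0.01,"z":0,"wx":0,"wy":0,"wz":0},
    {"jaw":0.2,"x":0,"y":0,"z":0.02,"wx":0,"wy":0,"wz":0},
    {"jaw":0.2,"x":0,"y":0,"z":0.03,"wx":0,"wy":0,"wz":0},
    {"jaw":0.2,"x":0,"y":0,"z":0.04,"wx":0,"wy":0,"wz":0},
    {"jaw":0.2,"x":0,"y":0,"z":0.03,"wx":0,"wy":0,"wz":0},
    {"jaw":0.2,"x":0,"y":0.05,"z":0,"wx":0,"wy":0,"wz":0},
    {"jaw":0.2,"x":0,"y":0.06,"z":0,"wx":0,"wy":0,"wz":0},
    {"jaw":0.2,"x":0,"y":0.06,"z":0,"wx":0,"wy":0,"wz":0},
  ],
)

```text
t: 12.55
position: [0.5148, 0.0854, 0.2395]
eef_rot: [[0.191, 0.982, 0.001], [0.982, -0.191, 0.0], [0.0, 0.001, -1.0]]
force: [-0.2, -0.2, -0.0]
width: 0.0513
```

drive_tool(
  commands=[
    {"jaw":0.2,"x":-0.01,"y":0.06,"z":0,"wx":0,"wy":0,"wz":0},
    {"jaw":0.2,"x":-0.01,"y":0.06,"z":0,"wx":0,"wy":0,"wz":0},
    {"jaw":0.2,"x":-0.01,"y":0.06,"z":0,"wx":0,"wy":0,"wz":0},
    {"jaw":0.2,"x":-0.01,"y":0.06,"z":0,"wx":0,"wy":0,"wz":0},
    {"jaw":0.2,"x":-0.02,"y":0.03,"z":0,"wx":0,"wy":0,"wz":0},
    {"jaw":0.2,"x":0,"y":0,"z":0,"wx":0,"wy":0,"wz":0},
    {"jaw":0.2,"x":0,"y":0,"z":0,"wx":0,"wy":0,"wz":0},
    {"jaw":0.2,"x":0,"y":0,"z":0,"wx":0,"wy":0,"wz":0},
  ],
)

```text
t: 13.55
position: [0.4554, 0.3525, 0.2394]
eef_rot: [[0.192, 0.981, 0.0], [0.981, -0.192, -0.0], [-0.0, 0.0, -1.0]]
force: [0.2, -0.4, 0.6]
width: 0.0509
```

```bash
python3 f.py pics/end.png 2>/dev/null; python3 - <<'E'
from h import *
for n in("top","side"): measure(n)
W=cloud(camera("top")); o=np.load("top0.npy")
d=abs(W[...,2]-o[...,2])>.01
for nm,(u0,u1,v0,v1) in dict(tub=(380,470,200,320),dish=(135,203,165,232)).items(): print(nm,"changed px",d[v0:v1,u0:u1].sum())
E
```

```text
top 2033 x [-70.1  28.2] y min [-258.2 -131. ] rect ((-19.792694091796875, -194.6560516357422), (102.18104553222656, 129.1480712890625), 0.003337518312036991) z 0.12782280603833374
lead fit [ 8.35859125e-03 -2.57225129e+02] 0.4789008487158968
ledge end -219.5548008906886
side 2680 x [-71.3  28.2] y min [-260.7 -131.3] rect ((-19.952510833740234, -195.99752807617188), (104.78761291503906, 131.93959045410156), 0.6681879758834839) z 0.12792192122447288
lead fit [-1.57539021e-02 -2.60348639e+02] -0.902557438273005
ledge end -221.22222168879108
[-0.10375304 -0.06158539  0.57517416] [0.4555388  0.35232688 0.23942149] 13.65 0.3477081116054003
top ledge 18291 ctr [555.7 -42.1] size [480.4 241. ] ang 78.92 z 0.1199
[[391.0, -255.0], [628.0, -301.0], [720.0, 170.0], [484.0, 217.0]]
top tile 1317 ctr [ 500.5 -200.9] size [142.2 100. ] ang 82.57 z 0.1276
[[442.0, -265.0], [541.0, -278.0], [559.0, -137.0], [460.0, -124.0]]
jar 280 [ 0.6318 -0.0985  0.1741] min [ 0.612 -0.12   0.161] max [ 0.654 -0.078  0.18 ]
side ledge 16585 ctr [554.3 -41.4] size [485.1 242.3] ang 78.79 z 0.1201
[[388.0, -256.0], [626.0, -303.0], [720.0, 173.0], [483.0, 220.0]]
side tile 3197 ctr [ 511.1 -202.5] size [152.2 119.8] ang 79.34 z 0.1277
[[438.0, -266.0], [556.0, -288.0], [584.0, -139.0], [466.0, -117.0]]
jar 335 [ 0.6285 -0.1033  0.1711] min [ 0.611 -0.121  0.155] max [ 0.654 -0.076  0.178]
tub changed px 802
dish changed px 6
```

View pics/end.png

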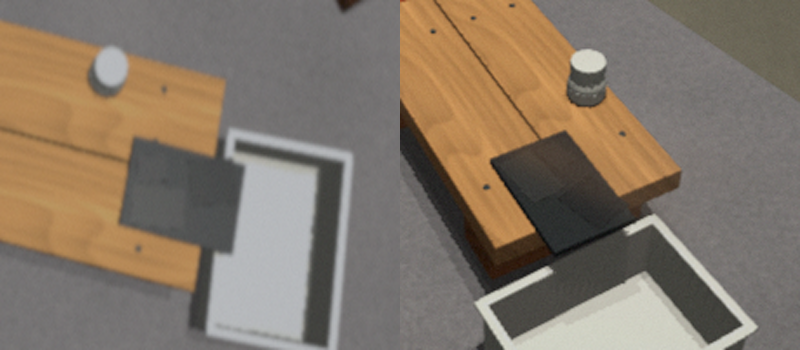

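The end picture shows the tile flat and square, out over the tub end. The jar and dish haven't moved. The tub's far corner is still at about pixel (463,220), as in the first picture, so the depth changes there come from the tile covering it. I'm handing the job in.

```bash
python3 -c "
from h import *
print(job_done())"
```

```text
the job is handed in; nothing more can be done
None
```

I pushed the slate tile along the ledge with two part-open fingertips on its dish-side edge, which also squared it up. I then backed the hand off, lifted it clear of everything, and handed in at about 14 s.

- **Overhang:** about 4 cm at the tub end. The two cameras gave 38 to 39 mm from the edge positions and 39.8 mm from the change in overall length.
- **Squareness:** within about 1° of the ledge, with the two cameras' edge fits at +0.5° and −0.9°. One colour-based tile fit from the top view gave about 3.6°, but it picked up only part of the tile, so I set it aside.
- **Position:** the tile lies flat, its top at 128 mm. Its sides are at about x = −71 and +28 mm in the ledge frame, well inside ±120 mm.
- **Other things:** the jar is within 1 mm of where it stood, and the dish's depth readings are unchanged. The tub area showed 802 changed pixels in the depth check. I put these down to the tile now covering part of it, because the tub's far corner is still at the same pixel and nothing touched it.
- **Forces:** the highest wrist force reading was about 12 N, when I touched the plank with the fingertips to find its height.

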